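Face up a carton on the turning post and close up the stock lane

ROBOT

A 6-joint arm with a two-finger parallel gripper is mounted at the origin on the work surface. World frame = base frame: x ahead of the robot, y to its left, z up, the work surface at z = 0. Lengths are in m, angles in rad, forces in N, time in s.
With the tool pointing down it reaches from about 0.35 to 0.775 m from the base axis. Payload 7.3 kg.
Tool frame: the origin (TCP) lies at the very end of the fingers, on their centre line; the grasp point (between the pads) lies 19 mm behind it; z points along the fingers, y is the direction in which the jaws open and shut (so a half turn about z gives the same grasp; the last joint's range is limited). The gripper opens to 92 mm and grips with 3 to 60 N. Pads are 19 mm wide; open, the fingers measure 130 mm over their backs; the gripper's body (75 mm by 190 mm) begins 47 mm behind the grasp point.
Start: joints at [1.033, 0.342, 1.524, -0, 1.275, -0.146], TCP at [0.2, 0.485, 0.227] pointing down, gripper open.
Joint ranges: [-2.53, 2.53], [-0.77, 2.02], [0.04, 2.7], [-1, 4.14], [0.28, 2.66], [-3.11, 3.11]. Speed limits (rad/s): [2.57, 2.57, 3.14, 3.14, 3.14, 3.14].

INTERFACE

Orientations are given as [roll, pitch, yaw] about the fixed x, y, z axes, in that order (R = Rz(yaw) Ry(pitch) Rx(roll)).
In Python, from cell import robot gives the robot as it stands. The module is installed in compiled form; this text tells all that it offers.
- The arm moves only by the tool carry_out, never from a script. Its argument "series" is a list of rows, each an object with "jaw": the opening in per cent of the stroke, from 0 (shut) to 100 (fully open); "travel": the shift along the tool's x, y, z in units of 60 mm (1.0 is 60 mm), a list of three; "twist": the turn about the tool's z in units of 6 degrees (1.0 is 6 degrees). A call has 1 to 8 rows; each row shifts and turns the commanded pose from where the row before left it, along the tool's axes as they then stand; what a row does not reach is not made up. A row lasts 1/8 s, in which the tool goes at most 62.5 mm and 10.7 degrees, less where a joint would pass 70% of its speed; a pose out of reach is approached as far as the arm can. A call is refused whole if a number of a shift passes 1 or a number of a turn 1, either way. A call with a gripper value outside its range is refused whole. The fingers move at their own pace and stop on an object; "squeeze" is the grip in N (left out, the last holds). Time passes only in rows, so rows that do not move let the fingers close. It gives the time, the measured TCP pose, the force and the opening at its end, in the units of the state.
- robot.observe(): the state, without advancing time (a new reading comes with each control period).
- robot.read_camera(name): name is "side" or "top" or "wrist"; returns the picture (420x560x3 uint8, blue, green, red); there is no depth.
- robot.calibration(name): a dict with "intrinsics" (3x3 intrinsics, pixels), "k1" (the pictures are not rectified: a ray, as slopes to the right and down, at radius r is drawn at 1 + k1 r^2 times it, then the intrinsics apply), "cam_to_world" (4x4, takes a point from camera to world coordinates); the wrist camera has in their place "tool_from_camera" (4x4, takes a point from camera to tool coordinates, whose origin is the TCP and whose axes are the flange's). Camera axes: x right, y up, looking along -z (the intrinsics and any distortion apply to the point x, -y, -z); pixel columns grow to the right and rows downward; lengths in m; the calibration is good to about 2 mm. A picture is of the moment at which its call begins: read the wrist's pose just before it. calibration takes no time and is no camera call.
- robot.hand_in(): hands the job in, once; it reports no verdict.
Trained networks look in the newest picture that a camera, given by its name, has taken for a name from the list of things; names that differ only in an ending like _2 or _b are one class to them, and where a whole thing is asked for, a point or a joint stands for the part that bears it (a point fixed in the world has none). Each returns a list of dicts, best first, with "score" (0 to 1); they miss things now and then, are a little off and sometimes report something else, mostly with a low value. They report only what shows in the picture. A call takes as long as a camera call. They do not tell look-alikes from the thing itself.
- robot.regions_of(camera, query): "pixels" (420x560 bool, what is visible of it) and "xy" ([column, row] in pixels, amid what is visible of it).
The state is a dict: "time": time; "qpos": joint angles; "qvel": joint speeds; "joint_efforts": joint torques, N m; "tool_pos": TCP position; "tool_rot": TCP orientation; "contact_force": force on the tool from outside, world axes, zero at the start; "torque": the same for the moment, N m; "opening": finger opening in m.
Only numpy, scipy, OpenCV 4.12 (cv2) and the standard library are available. Lean on these libraries where they do the work, as an engineer would, in place of code of your own. Each camera call takes 0.05 s, during which the arm holds its last target. There are 200 camera calls.

TASK

The loose carton at the mouth of the stock lane stands sideways. Turn it a quarter turn by pushing it round against the steel post, so that its label faces the front like the other two, then slide it along the fence into the lane and press the row up until it bears solidly on the end stop, leaving all three cartons square, against the fence and without gaps. Push gently: the cartons must not be crushed, tipped or lifted, and the other things on the bench stay where they are.

Things in the scene. Friction and masses are not known exactly. Their poses are not given: they have to be found in the camera images.
- lane: The stock lane, bolted to the bench, grey sheet steel. Origin on the bench at the turning post's axis. +y runs along the lane from its mouth (at the post) to the end stop; -x is the front, where labels face (roughly to the robot). Back fence: plate 55 mm high, y = 0 to 520 mm, guide face at x = -19 mm, 2 mm behind the post's near tangent. The bench is the lane's floor.
- lip_start (a point): Where the low front lip begins, opposite the fence: on the bench at lane x = -127 mm, y = 190 mm. The lip, 22 mm high, runs from here along the lane to y = 520 mm, its inner face at x = -127 mm (lane 108 mm wide), with a flared lead-in from y = 160 mm. Before that the front of the lane is open. Fixed to the lane.
- post: The turning post: upright round steel tube, 42 mm in diameter, 70 mm high, fixed at the mouth of the lane, at the near end of the fence. Origin at its foot, on its axis, the same point as the lane's. Its foot plate, 5 mm thick, lies behind the fence line (lane x = 15 to 70 mm, y = -13 to 57 mm).
- end_stop: The end stop: steel plate 100 mm wide, 50 mm high, screwed across the lane 400 to 440 mm from the post. Fixed. Origin on the bench in the middle of its stop face, which looks along the lane's -y, towards the mouth.
- carton: The loose carton to turn: brown cardboard, closed, 100 x 100 mm, 60 mm high, 0.2 to 0.42 kg, too wide to grasp. Origin at the centre of its underside. White label on its -x side, folded over onto the top along that edge so that it shows from above. At the start the label faces roughly the lane's -y; at the end the lane's -x, axes parallel to the lane's. Friction 0.5 to 0.7.
- carton_label (a point): Middle of the loose carton's label side, 30 mm above its underside.
- row1: Carton of the same kind, size and weight, already in the lane with its label to the front, the nearer one to the mouth. Loose. Origin at the centre of its underside. There is a gap of 4 to 16 mm between it and row2.
- row2: Carton of the same kind in the lane, the nearer one to the end stop, with a gap of 4 to 16 mm to the stop. Loose. Origin at the centre of its underside.
- tape_roll: Bystander: roll of brown tape lying flat behind the fence, 104 mm across, 48 mm high. Origin at the centre of its underside.
- bin: Bystander: open red plastic parts bin behind the fence, 100 x 150 mm, 75 mm high. Origin at the centre of its underside.
- breaker: Bystander: grey plug-on circuit breaker lying on its side on the bench in front of the lane, about 75 x 80 mm, 18 mm high. Origin underneath, near its middle.
There are look-alikes about, which are no part of the job. What is shaped like the carton but turquoise is not meant.

How it is judged:
By the outcome, as a careful person would: the job done as asked, in the order asked, and still so for the second after the job is handed in, with the robot touching nothing.
It also fails if it takes over 72 s, if anything falls off the work surface, if the arm or the gripper's body presses on something with over 40 N, if the wrist force passes 120 N, or if a joint passes its speed limit or range.

## Working session

There is one attempt and no reset: what is moved stays moved. The work goes in short steps, Python scripts to look and compute and a tool call to move; the robot and the scene stay as the last step left them, time stands still between calls to the robot, and variables do not carry over. Pictures are saved under pics/ and viewed, about 8 in all and at most 12, crops included, and the job is handed in when it is done.

Besides the shell and the picture viewer there is one more tool, called as a command line: name --argument value ..., lists and objects as JSON in quotes. carry_out: Moves the arm, as the interface text tells. Its arguments: {"type":"object","properties":{"series":{"type":"array"},"squeeze":{"type":"number"}},"required":["series"]}

```bash
mkdir -p pics
cat > h.py <<'E'
import numpy as np, cv2
from cell import robot
def ray(cam,uv):
    c=robot.calibration(cam);K=np.array(c["intrinsics"]);k=c["k1"]
    d=(np.array(uv,float)-K[:2,2])/[K[0,0],K[1,1]]
    u=d.copy()
    for _ in range(20): u=d/(1+k*(u@u))
    T=np.array(c["cam_to_world"])
    return T[:3,3],T[:3,:3]@np.array([u[0],-u[1],-1])
def at(cam,uv,z=0.):
    o,d=ray(cam,uv); return (o+d*(z-o[2])/d[2])[:2]
def quad(cam,q,z):
    r=robot.regions_of(cam,q)
    return r
E
python3 - <<'E'
from h import *
for n in("top","side"):
    cv2.imwrite(f"pics/{n}0.png",robot.read_camera(n))
for q in("lane","lip_start","post","end_stop","carton","row1","breaker"):
    for r in robot.regions_of("top",q)[:4]:
        print(q,round(r["score"],2),np.round(r["xy"]),r["pixels"].sum(),at("top",r["xy"],.05).round(3))
s=robot.observe();print(s)
E
```

```text
lane 0.58 [221. 190.] 3148 [0.625 0.133]
lip_start 0.79 [222. 190.] 3536 [0.624 0.131]
post 0.98 [310. 186.] 580 [ 0.64  -0.119]
end_stop 0.73 [165. 198.] 396 [0.6   0.293]
end_stop 0.18 [220. 141.] 2207 [0.771 0.142]
carton 0.92 [415. 180.] 1452 [ 0.663 -0.421]
carton 0.87 [413. 248.] 1486 [ 0.467 -0.409]
carton 0.63 [361. 219.] 1420 [ 0.547 -0.263]
carton 0.56 [288. 140.] 643 [ 0.777 -0.055]
row1 0.98 [230. 212.] 1410 [0.562 0.104]
row1 0.83 [192. 206.] 1447 [0.579 0.215]
breaker 0.66 [192. 265.] 547 [0.412 0.208]
breaker 0.16 [164. 195.] 338 [0.608 0.294]
{'time': 0.45, 'qpos': array([ 1.03301202e+00,  3.42073084e-01,  1.52415183e+00,  1.10103277e-05,
        1.27539832e+00, -1.46019094e-01]), 'qvel': array([-7.61188465e-05, -1.68229639e-04, -1.32035574e-03, -4.85942449e-04,
       -6.07235647e-04, -2.12667754e-03]), 'joint_efforts': array([ 1.22499958e-05, -4.30762947e+01, -2.44256794e+01,  7.20022945e-02,
        4.94432752e-02, -2.55035438e-06]), 'tool_pos': array([0.20043923, 0.48522664, 0.22668443]), 'tool_rot': array([-3.14156393e+00, -1.48709599e-05,  2.74982424e+00]), 'contact_force': array([-0.37168617,  0.41944301,  0.48922464]), 'torque': array([-7.99027663e-05,  3.00353325e-02,  5.01450247e-02]), 'opening': 0.09163396018108617}
```

View pics/top0.png

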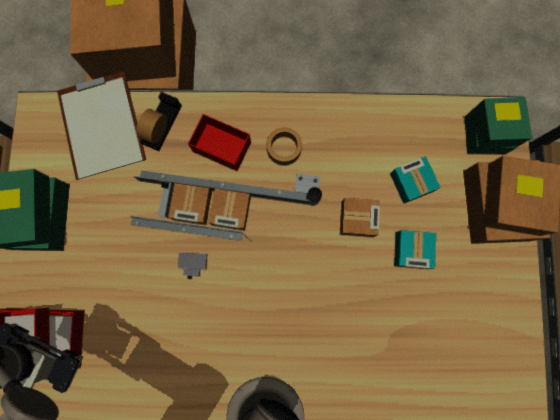

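View pics/side0.png

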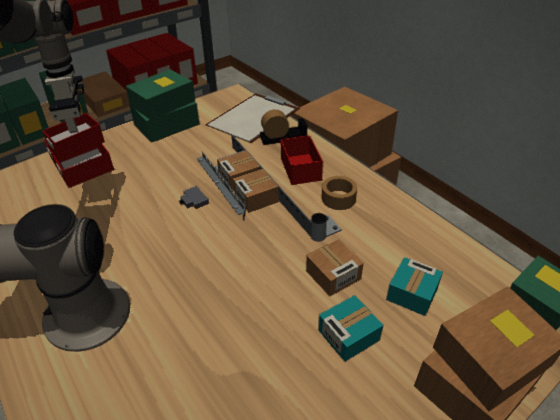

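The brown carton at (361,218) is the target. It shows a white label towards image right, which is lane -y. The look-alikes are the turquoise boxes at (415,180) and (415,249). The post is at (313,195), row1 and row2 at (230,208) and (190,203), and the stop at (166,198). Next I'll write a planner that prints rows, then look from close by.

```bash
cat >> h.py <<'E'
def plan(wps,start=None):
    """wps: list of (x,y,z,yaw,nrows); prints rows in move units"""
    if start is None:
        s=robot.observe(); start=(*s["tool_pos"],s["tool_rot"][2])
    p=np.array(start[:3],float);w=start[3]
    for x,y,z,yaw,n in wps:
        dp=(np.array([x,y,z])-p)/n
        dw=((yaw-w+np.pi)%(2*np.pi)-np.pi)/n
        for _ in range(n):
            c,s=np.cos(w),np.sin(w)
            t=np.array([c*dp[0]+s*dp[1],s*dp[0]-c*dp[1],-dp[2]])/.06
            print((t.round(3)+0).tolist(),round(-np.degrees(dw)/6,3))
            p=p+dp;w+=dw
E
python3 - <<'E'
from h import *
plan([(.45,.2,.35,2.25,7),(.50,-.2,.40,1.571,8)])
E
```

```text
[-0.808, -0.401, -0.294] 0.682
[-0.835, -0.342, -0.294] 0.682
[-0.857, -0.282, -0.294] 0.682
[-0.875, -0.22, -0.294] 0.682
[-0.889, -0.157, -0.294] 0.682
[-0.898, -0.093, -0.294] 0.682
[-0.902, -0.029, -0.294] 0.682
[-0.714, -0.442, -0.104] 0.81
[-0.749, -0.38, -0.104] 0.81
[-0.778, -0.315, -0.104] 0.81
[-0.802, -0.248, -0.104] 0.81
[-0.82, -0.179, -0.104] 0.81
[-0.833, -0.109, -0.104] 0.81
[-0.839, -0.038, -0.104] 0.81
[-0.839, 0.033, -0.104] 0.81
```

carry_out --series '[{"jaw": 43,"travel": [-0.81,-0.4,-0.29],"twist": 0.68},{"jaw": 43,"travel": [-0.83,-0.34,-0.29],"twist": 0.68},{"jaw": 43,"travel": [-0.86,-0.28,-0.29],"twist": 0.68},{"jaw": 43,"travel": [-0.87,-0.22,-0.29],"twist": 0.68},{"jaw": 43,"travel": [-0.89,-0.16,-0.29],"twist": 0.68},{"jaw": 43,"travel": [-0.9,-0.09,-0.29],"twist": 0.68},{"jaw": 43,"travel": [-0.9,-0.03,-0.29],"twist": 0.68},{"jaw": 43,"travel": [-0.71,-0.44,-0.1],"twist": 0.81}]'

```text
time: 1.45
tool_pos: [0.4582, 0.1491, 0.355]
tool_rot: [3.14, 0.001, 2.163]
contact_force: [0.3, 0.9, -0.7]
opening: 0.0397
```

carry_out --series '[{"jaw": 43,"travel": [-0.75,-0.38,-0.1],"twist": 0.81},{"jaw": 43,"travel": [-0.78,-0.31,-0.1],"twist": 0.81},{"jaw": 43,"travel": [-0.8,-0.25,-0.1],"twist": 0.81},{"jaw": 43,"travel": [-0.82,-0.18,-0.1],"twist": 0.81},{"jaw": 43,"travel": [-0.83,-0.11,-0.1],"twist": 0.81},{"jaw": 43,"travel": [-0.84,-0.04,-0.1],"twist": 0.81},{"jaw": 43,"travel": [-0.84,0.03,-0.1],"twist": 0.81},{"jaw": 43,"travel": [0,0,0],"twist": 0}]'

```text
time: 2.45
tool_pos: [0.5004, -0.2023, 0.3958]
tool_rot: [-3.141, 0.0, 1.568]
contact_force: [-0.5, 0.5, -1.2]
opening: 0.0395
```

```bash
cat >> h.py <<'E'
from scipy.spatial.transform import Rotation as Ro
_st={}
def wshot(name):
    s=robot.observe();_st["T"]=np.eye(4)
    _st["T"][:3,:3]=Ro.from_euler("xyz",s["tool_rot"]).as_matrix();_st["T"][:3,3]=s["tool_pos"]
    im=robot.read_camera("wrist");cv2.imwrite(f"pics/{name}.png",im);return im
_ray0=ray
def ray(cam,uv):
    if cam!="wrist": return _ray0(cam,uv)
    c=robot.calibration(cam);K=np.array(c["intrinsics"]);k=c["k1"]
    d=(np.array(uv,float)-K[:2,2])/[K[0,0],K[1,1]];u=d.copy()
    for _ in range(20): u=d/(1+k*(u@u))
    T=_st["T"]@np.array(c["tool_from_camera"])
    return T[:3,3],T[:3,:3]@np.array([u[0],-u[1],-1])
E
python3 - <<'E'
from h import *
s=robot.observe();print(s["time"],s["tool_pos"],s["tool_rot"],s["opening"],robot.calibration("wrist"))
wshot("w1")
for q in("carton","post","row1","lane","lip_start"):
    for r in robot.regions_of("wrist",q)[:3]:
        cn,_=cv2.findContours(r["pixels"].astype(np.uint8),0,1);c=max(cn,key=cv2.contourArea)
        b=cv2.boxPoints(cv2.minAreaRect(c))
        print(q,round(r["score"],2),np.round(r["xy"]),at("wrist",r["xy"],.06).round(3),[(p.round(0).tolist(),at("wrist",p,.06).round(3).tolist()) for p in b])
E
```

```text
2.45 [ 0.50041747 -0.20229409  0.39576549] [-3.14078756e+00  1.44311849e-04  1.56779959e+00] 0.039521527514267296 {'intrinsics': array([[342.75043088,   0.        , 284.58480789],
       [  0.        , 342.75043088, 206.76733085],
       [  0.        ,   0.        ,   1.        ]]), 'k1': -0.009064383672614295, 'tool_from_camera': array([[-1.25937868e-03,  9.49969650e-01,  3.12339682e-01,
         8.48800674e-02],
       [ 9.99998211e-01,  7.55625933e-04,  1.73386463e-03,
        -1.84238712e-04],
       [ 1.41110681e-03,  3.12341307e-01, -9.49968903e-01,
        -1.56918746e-01],
       [ 0.00000000e+00,  0.00000000e+00,  0.00000000e+00,
         1.00000000e+00]])}
carton 0.92 [321. 189.] [ 0.553 -0.251] [([285.0, 224.0], [0.499, -0.308]), ([289.0, 153.0], [0.506, -0.198]), ([358.0, 158.0], [0.605, -0.205]), ([353.0, 229.0], [0.605, -0.315])]
carton 0.81 [390. 258.] [ 0.666 -0.365] [([354.0, 255.0], [0.608, -0.36]), ([401.0, 238.0], [0.681, -0.332]), ([413.0, 273.0], [0.706, -0.392]), ([366.0, 289.0], [0.631, -0.423])]
carton 0.6 [270. 275.] [ 0.475 -0.396] [([237.0, 243.0], [0.424, -0.339]), ([295.0, 243.0], [0.515, -0.339]), ([295.0, 305.0], [0.516, -0.452]), ([237.0, 305.0], [0.418, -0.452])]
post 0.98 [383.  95.] [ 0.635 -0.119] [([342.0, 114.0], [0.579, -0.144]), ([355.0, 57.0], [0.593, -0.071]), ([412.0, 71.0], [0.67, -0.088]), ([399.0, 127.0], [0.66, -0.162])]
post 0.74 [320. 189.] [ 0.552 -0.252] [([284.0, 224.0], [0.497, -0.308]), ([290.0, 152.0], [0.507, -0.196]), ([358.0, 158.0], [0.605, -0.205]), ([352.0, 230.0], [0.603, -0.318])]
lane 0.93 [372.  79.] [ 0.618 -0.098] [([342.0, 115.0], [0.579, -0.145]), ([364.0, -4.0], [0.6, 0.001]), ([424.0, 7.0], [0.678, -0.012]), ([402.0, 126.0], [0.664, -0.161])]
lip_start 0.67 [370.  80.] [ 0.615 -0.099] [([342.0, 117.0], [0.58, -0.147]), ([364.0, -4.0], [0.6, 0.0]), ([423.0, 6.0], [0.676, -0.011]), ([402.0, 127.0], [0.664, -0.162])]
```

View pics/w1.png

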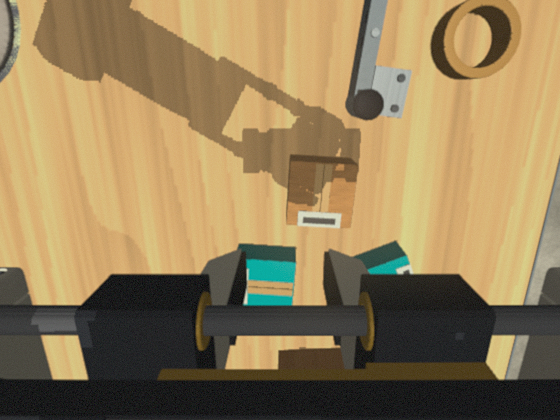

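The wrist view shows the brown carton's top with corners at about (291,163), (357,167), (352,228) and (287,224), the label at (320,220) facing -y, and the post top at (369,103). I'll take one more look over the lane.

carry_out --series '[{"jaw": 43,"travel": [0.8,0.4,0],"twist": 0},{"jaw": 43,"travel": [0.8,0.4,0],"twist": 0},{"jaw": 43,"travel": [0.8,0,0],"twist": 0},{"jaw": 43,"travel": [0,0,0],"twist": 0}]'

```text
time: 3.25
tool_pos: [0.548, -0.0511, 0.3971]
tool_rot: [3.141, -0.001, 1.579]
contact_force: [-0.6, -0.3, -0.0]
opening: 0.0396
```

Run:
```python
from h import *
im=wshot("w2")
T=_st["T"].copy()
print(T[:3,3])
# earlier view
_st["T"][:3,:3]=Ro.from_euler("xyz",[-3.14079,.00014,1.5678]).as_matrix();_st["T"][:3,3]=[.5004,-.2023,.3958]
for p in[(291,163),(357,167),(352,228),(287,224)]:print("c",at("wrist",p,.06).round(4))
print("post",at("wrist",(369,103),.07).round(4))
_st["T"]=T
for q in("post","row1","end_stop","lip_start"):
    for r in robot.regions_of("wrist",q)[:3]:
        print(q,round(r["score"],2),np.round(r["xy"]),at("wrist",r["xy"],.06).round(3))
cv2.imwrite("pics/w2c.png",cv2.resize(im[0:260,150:550],(800,520),interpolation=cv2.INTER_CUBIC))
```

```text
Traceback (most recent call last):
NameError: name '_st' is not defined
```

```bash
sed -i 's/\b_st\b/ST/g' h.py
python3 - <<'E'
from h import *
im=wshot("w2b")
T=ST["T"].copy()
print(T[:3,3])
ST["T"][:3,:3]=Ro.from_euler("xyz",[-3.14079,.00014,1.5678]).as_matrix();ST["T"][:3,3]=[.5004,-.2023,.3958]
for p in[(291,163),(357,167),(352,228),(287,224)]:print("c",at("wrist",p,.06).round(4))
print("post",at("wrist",(369,103),.07).round(4))
ST["T"]=T
for q in("post","row1","end_stop","lip_start"):
    for r in robot.regions_of("wrist",q)[:3]:
        print(q,round(r["score"],2),np.round(r["xy"]),at("wrist",r["xy"],.06).round(3))
cv2.imwrite("pics/w2c.png",cv2.resize(im[0:260,150:550],(800,520),interpolation=cv2.INTER_CUBIC))
E
```

```text
[ 0.54800741 -0.05297354  0.39698394]
c [ 0.5084 -0.2126]
c [ 0.6046 -0.2188]
c [ 0.6028 -0.3144]
c [ 0.5024 -0.3074]
post [ 0.6134 -0.1292]
post 0.75 [344. 189.] [ 0.636 -0.103]
row1 0.58 [308.  37.] [0.577 0.103]
end_stop 0.71 [442. 149.] [ 0.774 -0.042]
end_stop 0.32 [289. 271.] [ 0.555 -0.24 ]
lip_start 0.93 [337. 119.] [ 0.62  -0.001]
```

View pics/w2c.png

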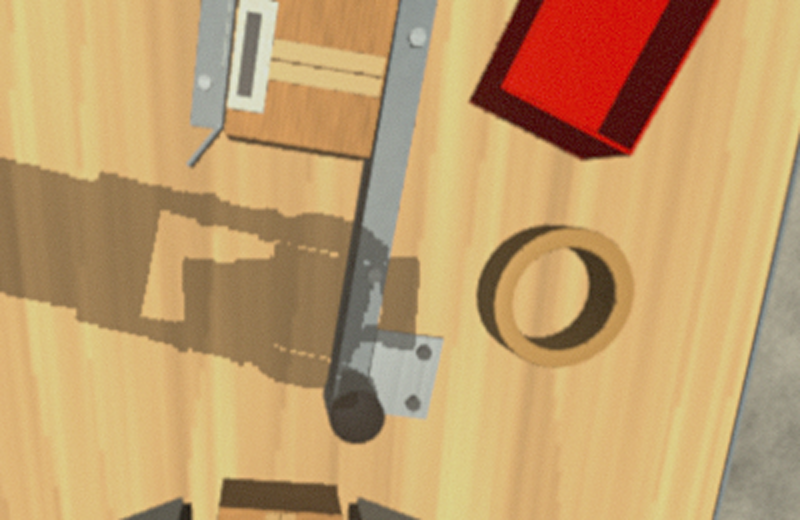

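The crop shows the post top at wrist pixel (328,208), row1's near top edge from (264,66) to (333,78), the lip end at (261,64), and the fence running up to (349,0).

Run:
```python
from h import *
s=robot.observe();T=np.eye(4);T[:3,:3]=Ro.from_euler("xyz",s["tool_rot"]).as_matrix();T[:3,3]=s["tool_pos"];ST["T"]=T
f=lambda u,v,z:at("wrist",(150+u/2,v/2),z)
print("post",f(356,416,.07))
for n,a,b,z in(("row1edge",(229,133),(366,157),.06),("fence",(371,160),(399,0),.055),("lip",(222,128),(236,0),.022),("labeledge",(229,105),(243,0),.06)):
    A,B=f(*a,z),f(*b,z);d=B-A;print(n,A.round(4),B.round(4),"len",np.hypot(*d).round(4),np.degrees(np.arctan2(d[1],d[0])).round(1))
# lane angle from top camera
robot.read_camera("top")
for q in("row1","end_stop","carton","post"):
    for r in robot.regions_of("top",q)[:2]:
        p=np.argwhere(r["pixels"])[:,::-1]
        b=cv2.minAreaRect(p.astype(np.float32));c=cv2.boxPoints(b)
        w=np.array([at("top",x,.06) for x in c]);e=w[1]-w[0]
        print(q,r["score"].__round__(2),w.mean(0).round(4),np.hypot(*e).round(3),np.degrees(np.arctan2(e[1],e[0])).round(1))
im=cv2.imread("pics/top0.png");
A=at("top",(138,179),.055);B=at("top",(302,200),.055);d=A-B;print(A,B,np.degrees(np.arctan2(d[1],d[0])))
A=at("top",(132,220),.022);B=at("top",(243,235),.022);d=A-B;print(A,B,np.degrees(np.arctan2(d[1],d[0])))
```

```text
post [ 0.61153299 -0.13208607]
row1edge [0.5203 0.0641] [0.6125 0.0489] len 0.0935 -9.3
fence [0.6167 0.0472] [0.6303 0.1437] len 0.0974 81.9
lip [0.5132 0.0701] [0.5245 0.1514] len 0.082 82.1
labeledge [0.5206 0.0813] [0.5306 0.1426] len 0.0621 80.7
row1 0.98 [0.583  0.2198] 0.107 -5.4
row1 0.89 [0.5715 0.1289] 0.107 -11.8
end_stop 0.83 [0.5942 0.2881] 0.105 -2.8
carton 0.92 [ 0.4625 -0.4102] 0.101 -6.4
carton 0.76 [ 0.6613 -0.4174] 0.123 -64.1
post 0.37 [ 0.6467 -0.1376] 0.009 -89.2
[0.65363331 0.37203442] [ 0.59818834 -0.09700313] 83.25834725794004
[0.53965425 0.39274763] [0.50048652 0.06958011] 83.08948859292151
```

```bash
cat >> h.py <<'E'
AL=np.radians(-7.5);O=np.array([.6125,-.1305])
def L2W(p): c,s=np.cos(AL),np.sin(AL);return O+np.array([[c,-s],[s,c]])@np.array(p)
def W2L(p): c,s=np.cos(AL),np.sin(AL);return np.array([[c,s],[-s,c]])@(np.array(p)-O)
def tool_for(c,th,loc):
    """tool xy,yaw for carton at lane c, angle th(deg rel lane), local TCP offset"""
    t=np.radians(th);R=np.array([[np.cos(t),-np.sin(t)],[np.sin(t),np.cos(t)]])
    return (*L2W(np.array(c)+R@np.array(loc)),AL+t+np.pi/2)
def roll(th,q,b=.002):
    t=np.radians(th);n=np.array([-np.sin(t),np.cos(t)]);u=np.array([np.cos(t),np.sin(t)])
    return -(.071-b)*n-q*u
E
python3 - <<'E'
from h import *
T=np.eye(4);T[:3,:3]=Ro.from_euler("xyz",[-3.14079,.00014,1.5678]).as_matrix();T[:3,3]=[.5004,-.2023,.3958]
ST["T"]=T
print("turq near edge bottom",at("wrist",(296,246),0),"top",at("wrist",(296,261),.06))
c=W2L((.5546,-.2633));print("carton lane",c)
x,y,w=tool_for(c,4.2,(-.018,-.066));print(x,y,w)
plan([(x,y,.12,w,7),(x,y,.12,w,1),(x,y,.02,w,3)])
E
```

```text
turq near edge bottom [ 0.51842323 -0.37212811] top [ 0.51665103 -0.37068217]
carton lane [-0.04007078 -0.13922134]
0.5328306215216161 -0.3281544074112536 1.5132004614790837
[-0.649, -0.037, 0.658] 0.08
[-0.649, -0.032, 0.658] 0.08
[-0.649, -0.026, 0.658] 0.08
[-0.65, -0.021, 0.658] 0.08
[-0.65, -0.015, 0.658] 0.08
[-0.65, -0.01, 0.658] 0.08
[-0.65, -0.004, 0.658] 0.08
[0.0, 0.0, 0.0] 0.0
[0.0, 0.0, 0.556] -0.0
[0.0, 0.0, 0.556] -0.0
[0.0, 0.0, 0.556] -0.0
```

carry_out --series '[{"jaw": 22,"travel": [-0.65,-0.04,0.66],"twist": 0.08},{"jaw": 22,"travel": [-0.65,-0.03,0.66],"twist": 0.08},{"jaw": 22,"travel": [-0.65,-0.03,0.66],"twist": 0.08},{"jaw": 22,"travel": [-0.65,-0.02,0.66],"twist": 0.08},{"jaw": 22,"travel": [-0.65,-0.02,0.66],"twist": 0.08},{"jaw": 22,"travel": [-0.65,-0.01,0.66],"twist": 0.08},{"jaw": 22,"travel": [-0.65,0,0.66],"twist": 0.08},{"jaw": 22,"travel": [0,0,0],"twist": 0}]'

```text
time: 4.8
tool_pos: [0.5305, -0.3293, 0.1153]
tool_rot: [-3.136, -0.004, 1.51]
contact_force: [-0.6, 1.7, 0.5]
opening: 0.0202
```

Run:
```python
from h import *
s=robot.observe();print(s["tool_pos"],s["tool_rot"])
im=wshot("w3")
for r in robot.regions_of("wrist","carton")[:2]:
    cn,_=cv2.findContours(r["pixels"].astype(np.uint8),0,1);c=max(cn,key=cv2.contourArea)
    print(r["score"],r["xy"],cv2.boxPoints(cv2.minAreaRect(c)).round())
x,y,w=tool_for(W2L((.5546,-.2633)),4.2,(-.018,-.066))
plan([(x,y,.02,w,4)])
```

```text
[ 0.53047958 -0.32928447  0.11526725] [-3.13590004 -0.00367596  1.51038002]
0.71 [480.4, 281.8] [[374. 228.]
 [537. 228.]
 [537. 304.]
 [374. 304.]]
0.65 [210.6, 268.7] [[126. 254.]
 [244. 237.]
 [249. 269.]
 [131. 286.]]
[-0.001, 0.0, 0.414] -0.0
[-0.001, 0.0, 0.414] -0.0
[-0.001, 0.0, 0.414] -0.0
[-0.001, 0.0, 0.414] -0.0
```

View pics/w3.png

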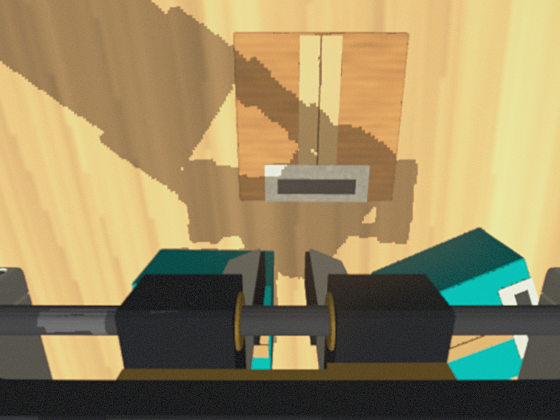

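The carton's near (label) edge runs from (240,200) to (393,202) and its far edge from (235,33) to (408,34). It is parallel to the jaws, and the fingers at x = 240–340 sit toward its -x half. I'll go down while checking the edge position, then generate the turning path.

Run:
```python
from h import *
T=np.eye(4);T[:3,:3]=Ro.from_euler("xyz",[-3.1359,-.003676,1.51038]).as_matrix();T[:3,3]=[.53048,-.32928,.11527];ST["T"]=T
P=[at("wrist",p,.06) for p in((240,200),(393,202),(408,34),(235,33))]
for p in P:print(p,W2L(p))
c=np.mean(P,0);print(c)
```

```text
[ 0.50195555 -0.30766566] [-0.08647397 -0.19007893]
[ 0.600866   -0.31491181] [ 0.0125361  -0.18435269]
[ 0.60586857 -0.21645513] [ 0.0046447  -0.08608535]
[ 0.50906115 -0.20995011] [-0.09218359 -0.09227189]
[ 0.55443782 -0.26224568]
```

carry_out --series '[{"jaw": 22,"travel": [0,0,0.42],"twist": 0},{"jaw": 22,"travel": [0,0,0.42],"twist": 0},{"jaw": 22,"travel": [0,0,0.42],"twist": 0},{"jaw": 22,"travel": [0,0,0.33],"twist": 0},{"jaw": 22,"travel": [0,0,0],"twist": 0}]'

```text
time: 5.52
tool_pos: [0.5333, -0.3264, 0.0244]
tool_rot: [-3.141, -0.001, 1.516]
contact_force: [-0.3, -0.1, 0.4]
opening: 0.0206
```

Run:
```python
from h import *
loc=(-.018,-.0595)
W=[]
x,y,w=tool_for((-.0395,-.138),3.8,(-.018,-.061));W.append((x,y,.022,w,1))
x,y,w=tool_for(roll(1,.034,-.001),1,loc);W.append((x,y,.022,w,7))
for i in range(1,9):
    th=1-4.5*i; x,y,w=tool_for(roll(th,.034-.0007*i,.002),th,loc);W.append((x,y,.022,w,1))
plan(W)
```

```text
[0.076, -0.002, 0.039] 0.09
[0.16, 0.02, 0.0] 0.067
[0.16, 0.018, 0.0] 0.067
[0.16, 0.017, 0.0] 0.067
[0.161, 0.016, 0.0] 0.067
[0.161, 0.015, 0.0] 0.067
[0.161, 0.014, 0.0] 0.067
[0.161, 0.013, 0.0] 0.067
[0.124, -0.154, 0.0] 0.75
[0.073, -0.154, 0.0] 0.75
[0.072, -0.154, 0.0] 0.75
[0.071, -0.154, 0.0] 0.75
[0.07, -0.154, 0.0] 0.75
[0.069, -0.154, 0.0] 0.75
[0.068, -0.154, 0.0] 0.75
[0.067, -0.154, 0.0] 0.75
```

carry_out --series '[{"jaw": 22,"travel": [0.08,0,0.04],"twist": 0.09},{"jaw": 22,"travel": [0.16,0.02,0],"twist": 0.07},{"jaw": 22,"travel": [0.16,0.02,0],"twist": 0.07},{"jaw": 22,"travel": [0.16,0.02,0],"twist": 0.07},{"jaw": 22,"travel": [0.16,0.02,0],"twist": 0.07},{"jaw": 22,"travel": [0.16,0.01,0],"twist": 0.07},{"jaw": 22,"travel": [0.16,0.01,0],"twist": 0.07},{"jaw": 22,"travel": [0.16,0.01,0],"twist": 0.07}]'

```text
time: 6.52
tool_pos: [0.5457, -0.256, 0.0215]
tool_rot: [-3.142, -0.0, 1.453]
contact_force: [-0.5, -4.0, 1.7]
opening: 0.0201
```

Run:
```python
from h import *
s=robot.observe();print(s["tool_pos"],s["tool_rot"],s["contact_force"])
im=wshot("w4");cv2.imwrite("pics/w4c.png",im[:320])
```

```text
[ 0.54568892 -0.25596102  0.02146884] [-3.14153526e+00 -1.17156561e-04  1.45285907e+00] [-0.48656174 -4.01037529  1.65808204]
```

View pics/w4c.png

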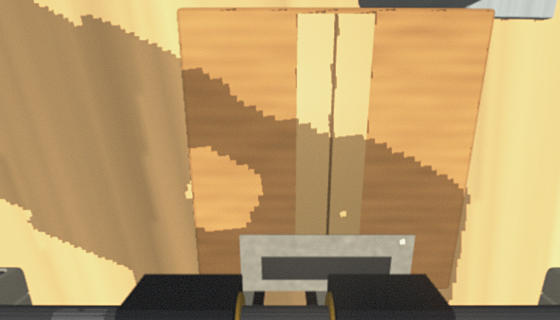

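The carton is flush with the fingers, its far edge at row 10, and the post sits just beyond its right half at columns 358–490. I'll start the turn.

carry_out --series '[{"jaw": 22,"travel": [0.12,-0.15,0],"twist": 0.75},{"jaw": 22,"travel": [0.07,-0.15,0],"twist": 0.75},{"jaw": 22,"travel": [0.07,-0.15,0],"twist": 0.75},{"jaw": 22,"travel": [0.07,-0.15,0],"twist": 0.75},{"jaw": 22,"travel": [0.07,-0.15,0],"twist": 0.75},{"jaw": 22,"travel": [0.07,-0.15,0],"twist": 0.75},{"jaw": 22,"travel": [0.07,-0.15,0],"twist": 0.75},{"jaw": 22,"travel": [0.07,-0.15,0],"twist": 0.75}]'

```text
time: 7.58
tool_pos: [0.4922, -0.1961, 0.0214]
tool_rot: [-3.141, 0.001, 0.822]
contact_force: [-4.5, -6.8, 3.0]
opening: 0.0203
```

Run:
```python
from h import *
s=robot.observe();print(s["tool_pos"],s["tool_rot"],s["contact_force"],W2L(s["tool_pos"][:2]))
x,y,w=tool_for(roll(-35,.0284,.002),-35,(-.018,-.0595));print("planned",x,y,w)
im=wshot("w5")[:320];t=robot.read_camera("top")[150:270,260:420]
cv2.imwrite("pics/w5c.png",np.hstack([im[:,100:500],cv2.resize(t,(400,320))[:, :400]]))
```

```text
[ 0.49219447 -0.19610466  0.02144261] [-3.14079729e+00  1.20503106e-03  8.21865069e-01] [-4.50285588 -6.78085475  3.03444694] [-0.11071318 -0.08074643]
planned 0.49147698989339794 -0.1938927521467343 0.8290313946973066
```

View pics/w5c.png

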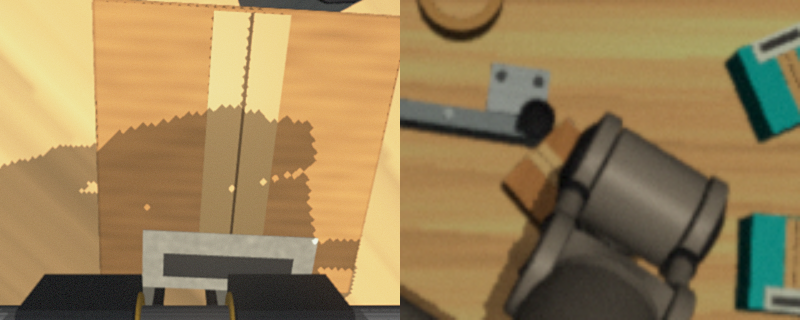

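The carton is turning against the post as planned, about 35–40° round. I'll continue.

Run:
```python
from h import *
loc=(-.018,-.0595);W=[]
for i in range(1,13):
    th=-35-4.58*i; x,y,w=tool_for(roll(th,.0284-.0007*i,.002),th,loc);W.append((x,y,.022,w,1))
plan(W,(.4915,-.1939,.022,.829))
```

```text
[0.067, -0.157, 0.0] 0.763
[0.067, -0.157, 0.0] 0.763
[0.066, -0.157, 0.0] 0.763
[0.065, -0.157, 0.0] 0.763
[0.064, -0.157, 0.0] 0.763
[0.063, -0.157, 0.0] 0.763
[0.062, -0.157, 0.0] 0.763
[0.061, -0.157, 0.0] 0.763
[0.06, -0.157, 0.0] 0.763
[0.059, -0.157, 0.0] 0.763
[0.058, -0.157, 0.0] 0.763
[0.057, -0.157, 0.0] 0.763
```

carry_out --series '[{"jaw": 22,"travel": [0.07,-0.16,0],"twist": 0.76},{"jaw": 22,"travel": [0.07,-0.16,0],"twist": 0.76},{"jaw": 22,"travel": [0.07,-0.16,0],"twist": 0.76},{"jaw": 22,"travel": [0.06,-0.16,0],"twist": 0.76},{"jaw": 22,"travel": [0.06,-0.16,0],"twist": 0.76},{"jaw": 22,"travel": [0.06,-0.16,0],"twist": 0.76},{"jaw": 22,"travel": [0.06,-0.16,0],"twist": 0.76}]'

```text
time: 8.55
tool_pos: [0.4767, -0.1248, 0.0211]
tool_rot: [-3.139, 0.003, 0.265]
contact_force: [-3.9, -2.1, 2.3]
opening: 0.0203
```

carry_out --series '[{"jaw": 22,"travel": [0.06,-0.16,0],"twist": 0.76},{"jaw": 22,"travel": [0.06,-0.16,0],"twist": 0.76},{"jaw": 22,"travel": [0.06,-0.16,0],"twist": 0.76},{"jaw": 22,"travel": [0.06,-0.16,0],"twist": 0.76},{"jaw": 22,"travel": [0.05,-0.15,0],"twist": 0.76},{"jaw": 22,"travel": [0,0,0],"twist": 0}]'

```text
time: 9.3
tool_pos: [0.4884, -0.0754, 0.0207]
tool_rot: [-3.14, 0.005, -0.129]
contact_force: [-5.3, -0.8, -0.3]
opening: 0.0204
```

Run:
```python
from h import *
s=robot.observe();print(s["tool_pos"],s["tool_rot"],s["contact_force"],W2L(s["tool_pos"][:2]))
im=wshot("w6")[:320];t=robot.read_camera("top")[150:270,200:360]
cv2.imwrite("pics/w6c.png",np.hstack([im[:,80:540],cv2.resize(t,(340,320))]))
```

```text
[ 0.48842911 -0.0754095   0.0206552 ] [-3.14025301  0.00485604 -0.12853484] [-5.33042405 -0.82061548 -0.26045734] [-0.1302002   0.03842469]
```

View pics/w6c.png

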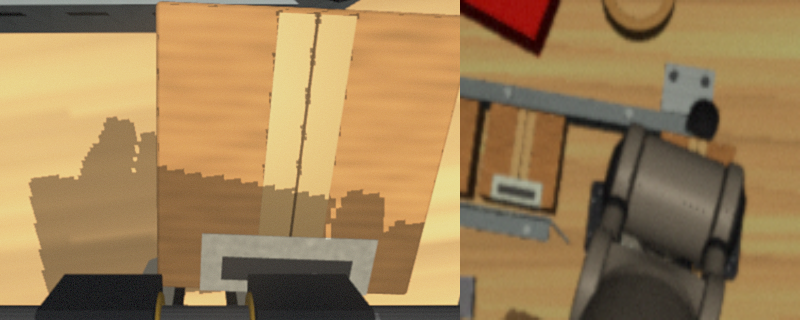

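The carton is round. Its label is on the front, its back touches the post and fence, and it is a degree or two past square. Next I'll back off, lift, and go round to its -y face with a wider jaw.

Run:
```python
from h import *
yaw=AL+np.pi/2
a=L2W((-.150,.036));b=L2W((-.150,-.02));c=L2W((-.075,-.064))
plan([(*a,.022,-.1285,1),(*a,.10,-.1285,2),(*b,.10,.5,6),(*c,.10,yaw,9),(*c,.022,yaw,2)])
```

```text
[-0.33, 0.032, -0.022] 0.004
[0.0, 0.0, -0.65] -0.0
[0.0, 0.0, -0.65] -0.0
[0.0, 0.156, 0.0] -1.0
[-0.017, 0.155, 0.0] -1.0
[-0.033, 0.152, 0.0] -1.0
[-0.048, 0.148, 0.0] -1.0
[-0.064, 0.142, 0.0] -1.0
[-0.078, 0.135, 0.0] -1.0
[0.064, 0.148, 0.0] -0.997
[0.048, 0.154, 0.0] -0.997
[0.032, 0.158, 0.0] -0.997
[0.015, 0.16, 0.0] -0.997
[-0.001, 0.161, 0.0] -0.997
[-0.018, 0.16, 0.0] -0.997
[-0.035, 0.157, 0.0] -0.997
[-0.051, 0.153, 0.0] -0.997
[-0.067, 0.147, 0.0] -0.997
[0.0, 0.0, 0.65] -0.0
[0.0, 0.0, 0.65] -0.0
```

carry_out --series '[{"jaw": 22,"travel": [-0.33,0.03,0],"twist": 0},{"jaw": 22,"travel": [0,0,-0.65],"twist": 0},{"jaw": 22,"travel": [0,0,-0.65],"twist": 0},{"jaw": 43,"travel": [0,0.16,0],"twist": -1},{"jaw": 43,"travel": [-0.02,0.15,0],"twist": -1},{"jaw": 43,"travel": [-0.03,0.15,0],"twist": -1},{"jaw": 43,"travel": [-0.05,0.15,0],"twist": -1},{"jaw": 43,"travel": [-0.06,0.14,0],"twist": -1}]'

```text
time: 10.4
tool_pos: [0.4648, -0.1226, 0.0996]
tool_rot: [3.141, -0.001, 0.399]
contact_force: [0.8, 0.1, -0.3]
opening: 0.0392
```

carry_out --series '[{"jaw": 43,"travel": [-0.08,0.14,0],"twist": -1},{"jaw": 43,"travel": [0.06,0.15,0],"twist": -1},{"jaw": 43,"travel": [0.05,0.15,0],"twist": -1},{"jaw": 43,"travel": [0.03,0.16,0],"twist": -1},{"jaw": 43,"travel": [0.02,0.16,0],"twist": -1},{"jaw": 43,"travel": [0,0.16,0],"twist": -1},{"jaw": 43,"travel": [-0.02,0.16,0],"twist": -1},{"jaw": 43,"travel": [-0.03,0.16,0],"twist": -1}]'

```text
time: 11.4
tool_pos: [0.5173, -0.1735, 0.0995]
tool_rot: [3.141, -0.001, 1.236]
contact_force: [-0.4, -0.0, 0.1]
opening: 0.0391
```

carry_out --series '[{"jaw": 43,"travel": [-0.05,0.15,0],"twist": -1},{"jaw": 43,"travel": [-0.07,0.15,0],"twist": -1},{"jaw": 43,"travel": [0,0,0],"twist": 0}]'

```text
time: 11.78
tool_pos: [0.5326, -0.1856, 0.0994]
tool_rot: [3.141, -0.0, 1.441]
contact_force: [-0.4, -0.2, 0.4]
opening: 0.0397
```

Run:
```python
from h import *
s=robot.observe();print(s["tool_pos"],s["tool_rot"],s["contact_force"],W2L(s["tool_pos"][:2]),s["opening"])
wshot("w7")
```

```text
[ 0.53255169 -0.18556251  0.09937554] [ 3.14066983e+00 -2.03468101e-04  1.44073991e+00] [-0.4314614  -0.18725136  0.39777149] [-0.07207724 -0.06502679] 0.03968230709978994
```

View pics/w7.png

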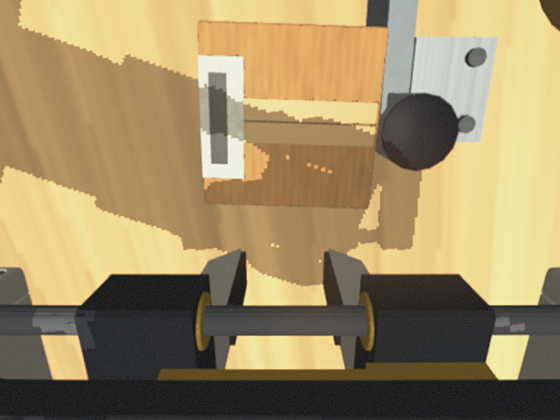

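The label is on the left, at (221,118), facing the front. The back edge lies along the post and fence, and the near edge runs from (205,203) to (372,208). The fingers are clear of it.

Run:
```python
from h import *
s=robot.observe();T=np.eye(4);T[:3,:3]=Ro.from_euler("xyz",s["tool_rot"]).as_matrix();T[:3,3]=s["tool_pos"];ST["T"]=T
for p in((205,203),(372,208),(386,27),(198,21)): print(W2L(at("wrist",p,.06)))
print("post",W2L(at("wrist",(420,131),.07)))
yaw=AL+np.pi/2
a=L2W((-.072,-.066));b=L2W((-.070,.06));c=L2W((-.068,.13))
plan([(*a,.022,yaw,2),(*b,.022,yaw,13),(*c,.022,yaw,8)])
```

```text
[-0.12086939 -0.04197367]
[-0.02026821 -0.04527861]
[-0.02059261  0.05304792]
[-0.11730295  0.05598946]
post [-0.00063059  0.00135521]
[-0.011, 0.005, 0.644] -0.002
[-0.011, 0.005, 0.644] -0.002
[0.162, 0.003, 0.0] -0.0
[0.162, 0.003, 0.0] -0.0
[0.162, 0.003, 0.0] -0.0
[0.162, 0.003, 0.0] -0.0
[0.162, 0.003, 0.0] -0.0
[0.162, 0.003, 0.0] -0.0
[0.162, 0.003, 0.0] -0.0
[0.162, 0.003, 0.0] -0.0
[0.162, 0.003, 0.0] -0.0
[0.162, 0.003, 0.0] -0.0
[0.162, 0.003, 0.0] -0.0
[0.162, 0.003, 0.0] -0.0
[0.162, 0.003, 0.0] -0.0
[0.146, 0.004, 0.0] -0.0
[0.146, 0.004, 0.0] -0.0
[0.146, 0.004, 0.0] -0.0
[0.146, 0.004, 0.0] -0.0
[0.146, 0.004, 0.0] -0.0
[0.146, 0.004, 0.0] -0.0
[0.146, 0.004, 0.0] -0.0
[0.146, 0.004, 0.0] -0.0
```

carry_out --series '[{"jaw": 43,"travel": [-0.01,0,0.64],"twist": 0},{"jaw": 43,"travel": [-0.01,0,0.64],"twist": 0},{"jaw": 43,"travel": [0,0,0],"twist": 0},{"jaw": 43,"travel": [0.16,0,0],"twist": 0},{"jaw": 43,"travel": [0.16,0,0],"twist": 0},{"jaw": 43,"travel": [0.16,0,0],"twist": 0},{"jaw": 43,"travel": [0.16,0,0],"twist": 0},{"jaw": 43,"travel": [0.16,0,0],"twist": 0}]'

```text
time: 12.82
tool_pos: [0.5385, -0.1383, 0.0232]
tool_rot: [3.141, 0.0, 1.441]
contact_force: [-0.6, -2.2, 2.3]
opening: 0.0394
```

carry_out --series '[{"jaw": 43,"travel": [0.16,0.01,0],"twist": 0},{"jaw": 43,"travel": [0.16,0.02,0],"twist": 0},{"jaw": 43,"travel": [0.16,0.02,0],"twist": 0},{"jaw": 43,"travel": [0.16,0.02,0],"twist": 0},{"jaw": 43,"travel": [0.16,0.01,0],"twist": 0},{"jaw": 43,"travel": [0.16,0,0],"twist": 0}]'

```text
time: 13.58
tool_pos: [0.5498, -0.0816, 0.0224]
tool_rot: [-3.14, -0.0, 1.441]
contact_force: [-3.6, -3.7, 0.5]
opening: 0.0391
```

Run:
```python
from h import *
s=robot.observe();print(s["tool_pos"],s["tool_rot"],s["contact_force"],W2L(s["tool_pos"][:2]))
wshot("w8")
```

```text
[ 0.54980103 -0.08158455  0.02236881] [-3.14008018e+00 -1.35712490e-04  1.44099061e+00] [-3.61486358 -3.73842455  0.48753214] [-0.06854732  0.04031312]
```

View pics/w8.png

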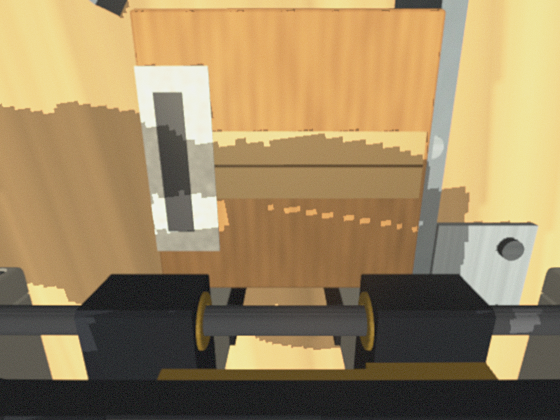

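The carton is square to the fingers and flat on the fence (right edge at column 443). I'll push on.

carry_out --series '[{"jaw": 43,"travel": [0.1,0,0],"twist": 0},{"jaw": 43,"travel": [0.1,0,0],"twist": 0},{"jaw": 43,"travel": [0.1,0,0],"twist": 0},{"jaw": 43,"travel": [0.1,0,0],"twist": 0},{"jaw": 43,"travel": [0.1,0,0],"twist": 0}]'

```text
time: 14.25
tool_pos: [0.5544, -0.0521, 0.0227]
tool_rot: [3.141, -0.0, 1.441]
contact_force: [-0.8, -1.4, -0.3]
opening: 0.0395
```

carry_out --series '[{"jaw": 43,"travel": [0.06,0,0],"twist": 0},{"jaw": 43,"travel": [0.06,0,0],"twist": 0},{"jaw": 43,"travel": [0.06,0,0],"twist": 0}]'

```text
time: 14.62
tool_pos: [0.5557, -0.0419, 0.0227]
tool_rot: [3.141, 0.0, 1.441]
contact_force: [-1.4, -3.1, -1.1]
opening: 0.0391
```

carry_out --series '[{"jaw": 43,"travel": [0.04,0,0],"twist": 0},{"jaw": 43,"travel": [0.04,0,0],"twist": 0}]'

```text
time: 14.88
tool_pos: [0.5563, -0.037, 0.0227]
tool_rot: [3.141, 0.0, 1.441]
contact_force: [-2.4, -3.1, 0.1]
opening: 0.0394
```

carry_out --series '[{"jaw": 43,"travel": [0.04,0,0],"twist": 0},{"jaw": 43,"travel": [0.04,0,0],"twist": 0}]'

```text
time: 15.12
tool_pos: [0.5569, -0.0325, 0.0227]
tool_rot: [3.141, 0.0, 1.441]
contact_force: [-1.4, -5.3, -2.0]
opening: 0.0393
```

carry_out --series '[{"jaw": 43,"travel": [0.03,0,0],"twist": 0},{"jaw": 43,"travel": [0.03,0,0],"twist": 0}]'

```text
time: 15.38
tool_pos: [0.5574, -0.029, 0.0227]
tool_rot: [3.142, 0.0, 1.441]
contact_force: [-1.6, -6.2, -0.9]
opening: 0.0394
```

Run:
```python
from h import *
s=robot.observe();print(s["tool_pos"],s["contact_force"],W2L(s["tool_pos"][:2]))
```

```text
[ 0.55735021 -0.02897424  0.02272065] [-1.64213727 -6.20911816 -0.86506703] [-0.06792975  0.0934587 ]
```

carry_out --series '[{"jaw": 43,"travel": [0.03,0,0],"twist": 0},{"jaw": 43,"travel": [0.03,0,0],"twist": 0}]'

```text
time: 15.62
tool_pos: [0.5578, -0.0255, 0.0227]
tool_rot: [3.142, 0.0, 1.441]
contact_force: [-2.0, -5.5, -0.8]
opening: 0.0394
```

carry_out --series '[{"jaw": 43,"travel": [0.03,0,0],"twist": 0},{"jaw": 43,"travel": [0.03,0,0],"twist": 0}]'

```text
time: 15.88
tool_pos: [0.5583, -0.0222, 0.0227]
tool_rot: [3.142, 0.001, 1.441]
contact_force: [-3.6, -13.4, -0.7]
opening: 0.0394
```

carry_out --series '[{"jaw": 43,"travel": [0.03,0,0],"twist": 0},{"jaw": 43,"travel": [0.03,0,0],"twist": 0}]'

```text
time: 16.12
tool_pos: [0.5583, -0.0222, 0.0228]
tool_rot: [-3.141, 0.006, 1.442]
contact_force: [-7.7, -30.9, 1.2]
opening: 0.0395
```

It bears solidly on the stop: the force rose sharply and the TCP stayed still. I'll back off and look.

carry_out --series '[{"jaw": 43,"travel": [-0.05,0,0],"twist": 0},{"jaw": 43,"travel": [-0.3,0,0],"twist": 0},{"jaw": 43,"travel": [0,0,-0.7],"twist": 0},{"jaw": 43,"travel": [0,0,-1],"twist": 0},{"jaw": 43,"travel": [0.6,0.2,-0.8],"twist": 0},{"jaw": 43,"travel": [0.4,0.2,-0.8],"twist": 0},{"jaw": 43,"travel": [0,0,0],"twist": 0}]'

```text
time: 17.0
tool_pos: [0.5904, 0.0188, 0.2253]
tool_rot: [3.132, -0.002, 1.443]
contact_force: [-0.3, -0.3, -0.7]
opening: 0.0394
```

Run:
```python
from h import *
s=robot.observe();print(s["tool_pos"],s["tool_rot"],s["contact_force"])
im=wshot("w9");cv2.imwrite("pics/w9c.png",cv2.resize(im[0:280,150:480],(707,600),interpolation=cv2.INTER_CUBIC))
```

```text
[0.5904344  0.01884748 0.22528809] [ 3.13178316e+00 -1.67140327e-03  1.44317334e+00] [-0.28752684 -0.33845148 -0.6674344 ]
```

View pics/w9c.png

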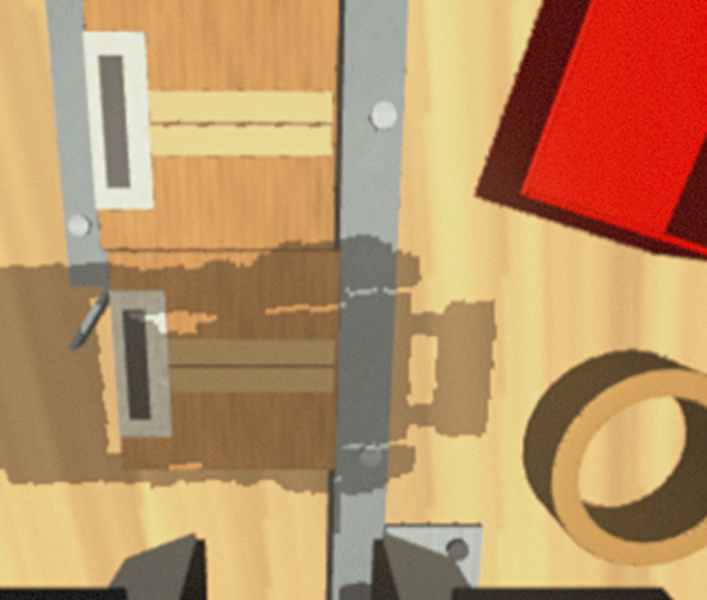

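The loose carton and row1 are flush and appear to be at the fence. Next I'll check row2 and the stop.

carry_out --series '[{"jaw": 43,"travel": [0.9,-0.2,-0.1],"twist": 0},{"jaw": 43,"travel": [0.9,-0.1,-0.1],"twist": 0},{"jaw": 43,"travel": [0,0,0],"twist": 0}]'

```text
time: 17.42
tool_pos: [0.5829, 0.1297, 0.2315]
tool_rot: [-3.14, -0.001, 1.445]
contact_force: [-0.2, 0.0, -0.1]
opening: 0.0396
```

Run:
```python
from h import *
s=robot.observe();print(s["tool_pos"],s["tool_rot"],W2L(s["tool_pos"][:2]))
im=wshot("w10");cv2.imwrite("pics/w10c.png",cv2.resize(im[0:280,180:460],(600,600),interpolation=cv2.INTER_CUBIC))
```

```text
[0.58285298 0.12965926 0.23152797] [-3.13961126e+00 -9.15633670e-04  1.44492586e+00] [-0.06335099  0.25406385]
```

View pics/w10c.png

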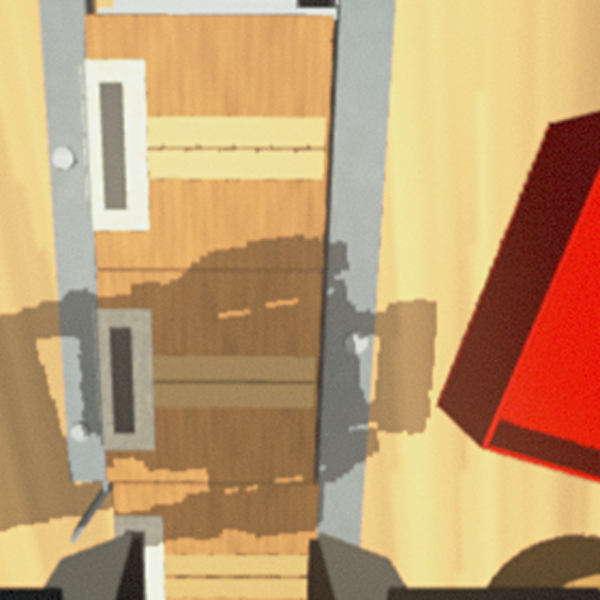

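All three cartons are flush with each other and row2 touches the stop. A thin dark line of 1–2 mm remains between row1 and the fence, so I'll press each carton gently to the fence from the front, above the lip.

Run:
```python
from h import *
a=L2W((-.150,.36));print(a)
plan([(*a,.12,AL,16),(*a,.034,AL,2)])
```

```text
[0.5107727  0.24599908]
[0.113, -0.09, 0.116] 0.94
[0.103, -0.101, 0.116] 0.94
[0.093, -0.111, 0.116] 0.94
[0.082, -0.119, 0.116] 0.94
[0.069, -0.127, 0.116] 0.94
[0.057, -0.133, 0.116] 0.94
[0.043, -0.138, 0.116] 0.94
[0.03, -0.141, 0.116] 0.94
[0.016, -0.143, 0.116] 0.94
[0.001, -0.144, 0.116] 0.94
[-0.013, -0.144, 0.116] 0.94
[-0.027, -0.142, 0.116] 0.94
[-0.041, -0.139, 0.116] 0.94
[-0.054, -0.134, 0.116] 0.94
[-0.067, -0.128, 0.116] 0.94
[-0.079, -0.121, 0.116] 0.94
[0.0, 0.0, 0.717] -0.0
[0.0, 0.0, 0.717] -0.0
```

carry_out --series '[{"jaw": 43,"travel": [0.11,-0.09,0.12],"twist": 0.94},{"jaw": 43,"travel": [0.1,-0.1,0.12],"twist": 0.94},{"jaw": 43,"travel": [0.09,-0.11,0.12],"twist": 0.94},{"jaw": 43,"travel": [0.08,-0.12,0.12],"twist": 0.94},{"jaw": 43,"travel": [0.07,-0.13,0.12],"twist": 0.94},{"jaw": 43,"travel": [0.06,-0.13,0.12],"twist": 0.94},{"jaw": 43,"travel": [0.04,-0.14,0.12],"twist": 0.94},{"jaw": 43,"travel": [0.03,-0.14,0.12],"twist": 0.94}]'

```text
time: 18.48
tool_pos: [0.5472, 0.1837, 0.1737]
tool_rot: [-3.141, 0.002, 0.648]
contact_force: [0.5, 0.2, 0.4]
opening: 0.0394
```

carry_out --series '[{"jaw": 43,"travel": [0.02,-0.14,0.11],"twist": 0.94},{"jaw": 43,"travel": [0,-0.14,0.11],"twist": 0.94},{"jaw": 43,"travel": [-0.01,-0.14,0.11],"twist": 0.94},{"jaw": 43,"travel": [-0.03,-0.14,0.11],"twist": 0.94},{"jaw": 43,"travel": [-0.04,-0.14,0.11],"twist": 0.94},{"jaw": 43,"travel": [-0.05,-0.13,0.11],"twist": 0.94},{"jaw": 43,"travel": [-0.07,-0.13,0.11],"twist": 0.94},{"jaw": 43,"travel": [-0.08,-0.12,0.11],"twist": 0.94}]'

```text
time: 19.48
tool_pos: [0.512, 0.2424, 0.121]
tool_rot: [3.14, 0.002, -0.139]
contact_force: [-0.2, 0.6, -0.1]
opening: 0.0396
```

carry_out --series '[{"jaw": 43,"travel": [0,0,0],"twist": 0}]'

```text
time: 19.6
tool_pos: [0.5116, 0.2428, 0.121]
tool_rot: [3.14, 0.003, -0.134]
contact_force: [-1.0, -0.2, -1.0]
opening: 0.0395
```

Run:
```python
from h import *
s=robot.observe();print(s["tool_pos"],s["tool_rot"],W2L(s["tool_pos"][:2]),s["contact_force"])
plan([(*L2W((-.148,.36)),.034,AL,2),(*L2W((-.131,.36)),.034,AL,2)])
```

```text
[0.51160782 0.24276026 0.12098962] [ 3.14018998e+00  2.66119216e-03 -1.34313571e-01] [-0.14874927  0.3568979 ] [-0.96305714 -0.17744848 -1.0021841 ]
[0.006, -0.026, 0.725] -0.016
[0.006, -0.026, 0.725] -0.016
[0.142, 0.0, 0.0] -0.0
[0.142, 0.0, 0.0] -0.0
```

carry_out --series '[{"jaw": 43,"travel": [0,-0.02,0.7],"twist": 0},{"jaw": 43,"travel": [0,-0.02,0.7],"twist": 0},{"jaw": 43,"travel": [0.14,0,0],"twist": 0},{"jaw": 43,"travel": [0.12,0,0],"twist": 0},{"jaw": 43,"travel": [0,0,0],"twist": 0}]'

```text
time: 20.23
tool_pos: [0.5299, 0.2445, 0.0401]
tool_rot: [-3.14, -0.003, -0.135]
contact_force: [0.5, 0.1, 0.0]
opening: 0.0394
```

carry_out --series '[{"jaw": 43,"travel": [0.02,0,0],"twist": 0},{"jaw": 43,"travel": [0.02,0,0],"twist": 0}]'

```text
time: 20.48
tool_pos: [0.5303, 0.2446, 0.0391]
tool_rot: [-3.141, -0.0, -0.134]
contact_force: [-4.0, 1.2, 2.5]
opening: 0.0396
```

carry_out --series '[{"jaw": 43,"travel": [0.02,0,0],"twist": 0}]'

```text
time: 20.6
tool_pos: [0.5303, 0.2445, 0.0387]
tool_rot: [3.141, 0.002, -0.134]
contact_force: [-7.9, 2.2, 6.5]
opening: 0.0397
```

carry_out --series '[{"jaw": 43,"travel": [0.02,0,0],"twist": 0}]'

```text
time: 20.72
tool_pos: [0.5307, 0.2444, 0.0385]
tool_rot: [3.141, 0.004, -0.133]
contact_force: [-9.9, 1.9, 5.6]
opening: 0.0398
```

Row2 is firm against the fence. Row1 is next.

carry_out --series '[{"jaw": 43,"travel": [-0.22,0,0],"twist": 0},{"jaw": 43,"travel": [0,0.84,0],"twist": 0},{"jaw": 43,"travel": [0,0.83,0],"twist": 0},{"jaw": 43,"travel": [0,0,0],"twist": 0},{"jaw": 43,"travel": [0.1,0,0],"twist": 0},{"jaw": 43,"travel": [0.05,0,0],"twist": 0}]'

```text
time: 21.48
tool_pos: [0.5161, 0.1462, 0.0385]
tool_rot: [-3.141, -0.001, -0.133]
contact_force: [-3.9, 1.1, 3.6]
opening: 0.0394
```

carry_out --series '[{"jaw": 43,"travel": [0.02,0,0],"twist": 0},{"jaw": 43,"travel": [0.01,0,0],"twist": 0}]'

```text
time: 21.72
tool_pos: [0.5162, 0.1459, 0.0381]
tool_rot: [-3.141, 0.002, -0.133]
contact_force: [-4.0, 3.9, 1.6]
opening: 0.0397
```

Run:
```python
from h import *
s=robot.observe();print(s["tool_pos"],W2L(s["tool_pos"][:2]),W2L((.5307,.2444)),s["contact_force"])
```

```text
[0.51615244 0.14592811 0.038078  ] [-0.1316044   0.26148735] [-0.13003446  0.36101564] [-4.0339568   3.87355045  1.59590575]
```

carry_out --series '[{"jaw": 43,"travel": [0.02,0,0],"twist": 0}]'

```text
time: 21.85
tool_pos: [0.5172, 0.1457, 0.038]
tool_rot: [-3.141, 0.002, -0.133]
contact_force: [-5.0, 3.3, 1.8]
opening: 0.0391
```

carry_out --series '[{"jaw": 43,"travel": [0.02,0,0],"twist": 0}]'

```text
time: 21.98
tool_pos: [0.5184, 0.1455, 0.038]
tool_rot: [-3.141, 0.002, -0.133]
contact_force: [-5.2, 4.4, 1.7]
opening: 0.0395
```

carry_out --series '[{"jaw": 43,"travel": [0.01,0,0],"twist": 0}]'

```text
time: 22.1
tool_pos: [0.5186, 0.1455, 0.038]
tool_rot: [-3.141, 0.003, -0.133]
contact_force: [-6.5, 4.1, 4.4]
opening: 0.0398
```

carry_out --series '[{"jaw": 43,"travel": [0.015,0,0],"twist": 0}]'

```text
time: 22.22
tool_pos: [0.5186, 0.1455, 0.038]
tool_rot: [-3.142, 0.005, -0.133]
contact_force: [-9.9, 4.3, 6.7]
opening: 0.0393
```

carry_out --series '[{"jaw": 43,"travel": [0.01,0,0],"twist": 0}]'

```text
time: 22.35
tool_pos: [0.5186, 0.1455, 0.038]
tool_rot: [3.141, 0.006, -0.133]
contact_force: [-11.7, 4.2, 8.3]
opening: 0.0396
```

Row1 had been off by about 2.4 mm and is now on the fence. I'll do the same to the loose carton.

carry_out --series '[{"jaw": 43,"travel": [-0.22,0,0],"twist": 0},{"jaw": 43,"travel": [0,0.84,0],"twist": 0},{"jaw": 43,"travel": [0,0.83,0],"twist": 0},{"jaw": 43,"travel": [0,0,0],"twist": 0},{"jaw": 43,"travel": [0.1,0,0],"twist": 0},{"jaw": 43,"travel": [0.05,0,0],"twist": 0}]'

```text
time: 23.1
tool_pos: [0.5048, 0.0465, 0.0384]
tool_rot: [-3.141, -0.001, -0.133]
contact_force: [-0.0, -0.1, 0.3]
opening: 0.0393
```

carry_out --series '[{"jaw": 43,"travel": [0.03,0,0],"twist": 0}]'

```text
time: 23.22
tool_pos: [0.5058, 0.0464, 0.0382]
tool_rot: [-3.141, 0.0, -0.133]
contact_force: [-3.6, 0.4, 1.4]
opening: 0.0398
```

carry_out --series '[{"jaw": 43,"travel": [0.02,0,0],"twist": 0}]'

```text
time: 23.35
tool_pos: [0.5058, 0.0462, 0.038]
tool_rot: [-3.141, 0.003, -0.133]
contact_force: [-5.2, 2.9, 3.2]
opening: 0.0396
```

carry_out --series '[{"jaw": 43,"travel": [0.02,0,0],"twist": 0}]'

```text
time: 23.48
tool_pos: [0.5058, 0.0461, 0.0379]
tool_rot: [-3.141, 0.005, -0.133]
contact_force: [-9.5, 3.1, 6.9]
opening: 0.0397
```

carry_out --series '[{"jaw": 43,"travel": [0.015,0,0],"twist": 0}]'

```text
time: 23.6
tool_pos: [0.5058, 0.0461, 0.0379]
tool_rot: [-3.142, 0.007, -0.133]
contact_force: [-12.3, 3.8, 9.1]
opening: 0.04
```

Run:
```python
import numpy as np
P=np.array([(.5307,.2444),(.5186,.1455),(.5058,.0462)])
print(np.degrees(np.arctan2(*(P[0]-P[1]))),np.degrees(np.arctan2(*(P[1]-P[2]))))
```

```text
6.975233126093447 7.345056045726977
```

All three contact points are collinear at 7.2°, so every carton is on the fence. One last light press along the lane will close any gap that opened.

Run:
```python
from h import *
yaw=np.radians(82.8)
plan([(.480,.04,.04,-.133,1),(.480,.04,.11,-.133,2),(.5564,-.042,.11,yaw,16),(.5564,-.042,.022,yaw,2)])
```

```text
[-0.412, 0.157, -0.036] 0.002
[0.0, 0.0, -0.583] -0.0
[0.0, 0.0, -0.583] -0.0
[0.09, 0.074, 0.0] -0.942
[0.082, 0.083, 0.0] -0.942
[0.074, 0.09, 0.0] -0.942
[0.065, 0.097, 0.0] -0.942
[0.055, 0.103, 0.0] -0.942
[0.044, 0.108, 0.0] -0.942
[0.034, 0.112, 0.0] -0.942
[0.022, 0.115, 0.0] -0.942
[0.011, 0.116, 0.0] -0.942
[-0.001, 0.117, 0.0] -0.942
[-0.012, 0.116, 0.0] -0.942
[-0.023, 0.114, 0.0] -0.942
[-0.035, 0.112, 0.0] -0.942
[-0.045, 0.108, 0.0] -0.942
[-0.056, 0.103, 0.0] -0.942
[-0.066, 0.097, 0.0] -0.942
[0.0, 0.0, 0.733] -0.0
[0.0, 0.0, 0.733] -0.0
```

carry_out --series '[{"jaw": 43,"travel": [-0.43,0,0],"twist": 0},{"jaw": 43,"travel": [0,0.08,-0.6],"twist": 0},{"jaw": 43,"travel": [0,0.08,-0.6],"twist": 0},{"jaw": 43,"travel": [0.09,0.07,0],"twist": -0.94},{"jaw": 43,"travel": [0.08,0.08,0],"twist": -0.94},{"jaw": 43,"travel": [0.07,0.09,0],"twist": -0.94},{"jaw": 43,"travel": [0.07,0.1,0],"twist": -0.94},{"jaw": 43,"travel": [0.06,0.1,0],"twist": -0.94}]'

```text
time: 24.6
tool_pos: [0.5067, 0.0138, 0.1103]
tool_rot: [3.141, -0.001, 0.362]
contact_force: [-0.8, 0.3, -0.1]
opening: 0.0395
```

carry_out --series '[{"jaw": 43,"travel": [0.04,0.11,0],"twist": -0.94},{"jaw": 43,"travel": [0.03,0.11,0],"twist": -0.94},{"jaw": 43,"travel": [0.02,0.12,0],"twist": -0.94},{"jaw": 43,"travel": [0.01,0.12,0],"twist": -0.94},{"jaw": 43,"travel": [0,0.12,0],"twist": -0.94},{"jaw": 43,"travel": [-0.01,0.12,0],"twist": -0.94},{"jaw": 43,"travel": [-0.02,0.11,0],"twist": -0.94},{"jaw": 43,"travel": [-0.03,0.11,0],"twist": -0.94}]'

```text
time: 25.6
tool_pos: [0.5448, -0.0276, 0.1103]
tool_rot: [3.141, -0.0, 1.149]
contact_force: [0.2, 0.7, 0.1]
opening: 0.0394
```

carry_out --series '[{"jaw": 43,"travel": [-0.05,0.11,0],"twist": -0.94},{"jaw": 43,"travel": [-0.06,0.1,0],"twist": -0.94},{"jaw": 43,"travel": [-0.07,0.1,0],"twist": -0.95},{"jaw": 43,"travel": [0,0,0],"twist": 0}]'

```text
time: 26.1
tool_pos: [0.559, -0.044, 0.1102]
tool_rot: [3.141, 0.0, 1.441]
contact_force: [0.1, 0.1, -0.3]
opening: 0.0396
```

Run:
```python
from h import *
s=robot.observe();print(s["tool_pos"],s["tool_rot"])
yaw=np.radians(82.8)
plan([(.5564,-.042,.022,yaw,2),(.5578,-.0255,.022,yaw,3)])
```

```text
[ 0.55897066 -0.04403259  0.1102142 ] [3.14096614e+00 7.27932839e-05 1.44084190e+00]
[0.014, -0.023, 0.735] -0.02
[0.014, -0.023, 0.735] -0.02
[0.092, -0.004, 0.0] -0.0
[0.092, -0.004, 0.0] -0.0
[0.092, -0.004, 0.0] -0.0
```

carry_out --series '[{"jaw": 43,"travel": [0,-0.02,0.73],"twist": -0.02},{"jaw": 43,"travel": [0,-0.02,0.73],"twist": -0.02},{"jaw": 43,"travel": [0,0,0],"twist": 0},{"jaw": 43,"travel": [0.1,0,0],"twist": 0},{"jaw": 43,"travel": [0.1,0,0],"twist": 0},{"jaw": 43,"travel": [0.1,0,0],"twist": 0}]'

```text
time: 26.85
tool_pos: [0.5593, -0.0252, 0.0241]
tool_rot: [3.139, 0.0, 1.446]
contact_force: [-0.3, -0.2, -0.5]
opening: 0.0395
```

carry_out --series '[{"jaw": 43,"travel": [0.03,0,0],"twist": 0},{"jaw": 43,"travel": [0.02,0,0],"twist": 0}]'

```text
time: 27.1
tool_pos: [0.5589, -0.0226, 0.023]
tool_rot: [3.141, 0.0, 1.446]
contact_force: [-0.9, -3.1, 2.9]
opening: 0.0396
```

carry_out --series '[{"jaw": 43,"travel": [0.01,0,0],"twist": 0},{"jaw": 43,"travel": [0.01,0,0],"twist": 0}]'

```text
time: 27.35
tool_pos: [0.559, -0.0225, 0.0229]
tool_rot: [3.141, 0.001, 1.446]
contact_force: [-1.7, -7.2, 2.6]
opening: 0.0394
```

carry_out --series '[{"jaw": 43,"travel": [0.01,0,0],"twist": 0},{"jaw": 43,"travel": [0.01,0,0],"twist": 0}]'

```text
time: 27.6
tool_pos: [0.559, -0.0224, 0.023]
tool_rot: [3.141, 0.002, 1.445]
contact_force: [-2.8, -12.7, 2.8]
opening: 0.0395
```

It is solid: 13 N with the TCP within 0.2 mm of the first press. I'll back off and take the last look.

carry_out --series '[{"jaw": 43,"travel": [-0.05,0,0],"twist": 0},{"jaw": 43,"travel": [-0.3,0,0],"twist": 0},{"jaw": 43,"travel": [0,0,-0.7],"twist": 0},{"jaw": 43,"travel": [0,0,-1],"twist": 0},{"jaw": 43,"travel": [0.8,0,-0.5],"twist": 0},{"jaw": 43,"travel": [0.8,0,-0.4],"twist": 0},{"jaw": 43,"travel": [0.7,0,-0.4],"twist": 0},{"jaw": 43,"travel": [0,0,0],"twist": 0}]'

```text
time: 28.6
tool_pos: [0.5746, 0.0978, 0.2046]
tool_rot: [3.138, -0.001, 1.45]
contact_force: [0.6, -0.4, -0.2]
opening: 0.0393
```

Run:
```python
from h import *
s=robot.observe();print(s["time"],s["tool_pos"],s["contact_force"])
im=wshot("w11");cv2.imwrite("pics/w11c.png",cv2.resize(im[0:280,160:440],(600,600),interpolation=cv2.INTER_CUBIC))
```

```text
28.6 [0.57464809 0.09776467 0.20456008] [ 0.56697823 -0.44437161 -0.23420673]
```

Run:
```python
from h import *
robot.read_camera("top")
for q in("row1","breaker","tape_roll","bin"):
    for r in robot.regions_of("top",q)[:3]: print(q,round(r["score"],2),np.round(r["xy"]),at("top",r["xy"],.06).round(3))
print(robot.hand_in())
```

```text
row1 0.91 [191. 208.] [0.572 0.216]
row1 0.6 [203. 215.] [0.552 0.181]
tape_roll 0.73 [289. 140.] [ 0.774 -0.059]
bin 0.66 [280. 139.] [ 0.776 -0.031]
the job is handed in; nothing more can be done
None
```

I turned the loose carton a quarter turn against the post, slid it along the fence into the lane, and pressed the row up to the end stop. I then handed the job in at about 29 s of the 72 s allowed.

**Bearing on the stop:** On the first press the row stopped dead against the end stop. I sent one step too many there, so the force reached about 32 N, more than I intended. The second, gentler press stopped at the same place to within 1 mm at about 13 N.

**Against the fence:** Row1 turned out to be about 2.4 mm off the fence. I pressed all three cartons home from the front at about 10–13 N. The three contact points lie on one line to within 0.4°.

**What was not confirmed:**
- The last picture after the final press could not be viewed because the picture limit was used up. The picture before the fence press showed all three cartons flush with each other and with the stop, and the labels of row1 and row2 to the front. The loose carton's label was seen facing front in the frame just before that.
- The final network check was only partial, because the arm covered much of the view. It found the tape roll where it had been. It missed the breaker, and its "bin" hit fell on the tape roll's spot, so it confirms neither of those. The arm did not go near either of them.

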